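# Slide the hook with the hair clip along the rail to the stop above the shower cap case

### The job

Keep the hair things together: with a fingertip, gently push the sliding hook that carries the hair clip along its rail until it clicks into the stop above the closed round shower cap case, then take the hand away. Only push it: do not pinch the slide, leave the clip hanging on its hook untouched, and leave everything else standing where it is.

Things in the scene. Friction and masses are not known exactly. Their poses are not given: they have to be found in the camera images.
- rail: Stainless hook rail: level flat bar 452 mm long (its y), 24 mm high, 8 mm thick (x), on the rattan shelf, nothing above it. Origin: middle of its top edge, 236 mm above the counter. y along the bar, z up, x level towards the side where the clip hangs. Click stops: four V notches, 16 mm wide and 5 mm deep, in the top edge at y = -150, -50, 50, 150 mm. Fixed.
- hook_slide: The sliding hook: a steel saddle that slides along the rail between end studs 9 mm high, 178 mm either side of mid-rail. Origin: on the rail's top edge, in the middle of the slide; axes as the rail's. It starts between the two inner stops. It slides with about 1 to 2.5 N; within some 7 mm of a stop it is drawn in by itself, and about 6 N pushes it out again.
- thumb_block (a point): Centre of the top of the sliding hook's upright thumb block, 34.5 mm above the rail's top edge. The block is 42 mm long along the rail, 20 mm wide; it is pushed on its two flat ends, which reach from 4.5 to 34.5 mm above the rail's top edge. A pin 6 mm across stands out of the top: 6 mm proud between stops, about 1.5 mm when clicked in.
- stop_pin (a joint): Drop of the sprung pin and roller in the sliding hook (m): about 0.0005 while the roller rides on the rail's plain edge, about 0.0044 when it has clicked into a stop.
- end_left: The end plate of the thumb block at its +y end (rail's y). Its origin is on the rail's top edge under the middle of the block, not on the plate.
- end_right: The end plate of the thumb block at its -y end. Origin as for end_left.
- cheek_far: The side plate of the sliding hook on the rail's +x side, from which the hook springs. Origin as for end_left.
- cheek_near: The side plate of the sliding hook on the rail's -x side. Origin as for end_left.
- hook (a point): Middle of the straight hook rod of the sliding hook, where the clip hangs: 36 mm out from the bar's middle plane on the rail's +x side and 30 mm below the rail's top edge, in the middle of the slide's length. The 6 mm rod reaches 67 mm out and turns up at its tip.
- clip: Red plastic claw hair clip, 34 mm long along the hook rod, 30 mm wide, hanging loosely with the rod through its closed jaws. Origin on the rod's axis; it reaches from 26 mm above to 44 mm below it. 18 g.
- cap_case_center (a point): Centre of the closed white shower cap case, a round flat plastic box 90 mm across and 39 mm high, standing on the rattan shelf below one of the four stops (within about 15 mm of plumb below the hook when it hangs at that stop).
- cap_case: The same shower cap case; origin at the centre of its underside.
- soap_box: Closed grey plastic soap box, 104 by 74 by 37 mm, on the shelf below another stop. Origin: centre of its underside.
- bamboo_cup: Bamboo cup, 68 mm across and 88 mm high, on the shelf below another stop. Origin: centre of its underside.
- tumbler: Glass tumbler, 68 mm across the rim and 88 mm high, on the shelf below another stop. Origin: centre of its underside.
- shampoo: White bottle, 60 mm across and 155 mm high, standing on the counter to the right of the shelf. Origin: centre of its underside.
- cream_jar: Glass jar with a lid, 64 mm across and 50 mm high, on the counter to the left of the shelf. Origin: centre of its underside.
- nail_brush: Wooden nail brush, 42 by 90 by 30 mm, lying on the counter to the left of the shelf. Origin: centre of its underside.
- comb: Flat wooden comb, 39 by 170 by 5 mm, lying on the counter to the right of the shelf. Origin: underside of its middle.
- shelf: The rattan shelf, 236 mm deep (x) by 506 mm long (y), its woven board 50 mm above the counter. Origin: on the counter under its middle; the rail runs parallel to its y, 55 mm to its -x side. Fixed.
Not all that is in view belongs to the job. What is shaped like the cap_case but green is not meant.

How it is judged:
By the outcome, as a careful person would: the job done as asked, in the order asked, and still so for the second after the job is handed in, with the robot touching nothing.
It also fails if it takes over 42 s, if anything falls off the work surface, if the arm or the gripper's body presses on something with over 40 N, if the wrist force passes 120 N, or if a joint passes its speed limit or range.

### The arm

A 7-joint arm with a two-finger parallel gripper is mounted at the origin on the work surface. World frame = base frame: x ahead of the robot, y to its left, z up, the work surface at z = 0. Lengths are in mm, angles in rad, forces in N, time in s.
With the tool pointing down it reaches from about 425 to 875 mm from the base axis. Payload 4.7 kg.
Tool frame: the origin (TCP) lies between the finger pads; the fingertips stand manip.tcp_to_tips ahead of it and the grasp point (between the pads) is the TCP (manip.tcp_to_tips is the distance from the TCP to the fingertips, in mm); y points along the fingers, x is the direction in which the jaws open and shut, and the axes are right-handed (so a half turn about y gives the same grasp; the last joint's range is limited). The gripper opens to 85 mm and grips with 20 to 120 N. Pads are 22 mm wide; open, the fingers measure 114 mm over their backs; the gripper's body (76 mm by 85 mm) begins 54 mm behind the grasp point. The pads swing forward as they close: fully open they stand 13 mm farther back than shut.
Start: joints at [-1.315, 0.321, -0.07, 1.45, 0.023, 1.371, -0.057], TCP at [155.668, 631.102, 250.349] pointing down, gripper open.
Joint ranges: [-2.86, 2.86], [-0.3, 2.09], [-1.38, 1.24], [0.06, 2.45], [-1.56, 4.7], [0.09, 2.05], [-2.69, 2.69]. Speed limits (rad/s): [2.57, 2.57, 3.14, 3.14, 3.14, 3.14, 3.14].

### API

Orientations are given as a rotation vector (axis times angle).
In Python, from bench import readout, viewer, manip gives the robot as it stands. The module is installed in compiled form; this text tells all that it offers.
- The arm moves only by the tool jog_arm, never from a script. Its arguments are lists of equal length, an entry for each row: "twist": the turn, a rotation vector about the tool's x, y, z in degrees, a list of three; "slide": the shift along the tool's x, y, z in mm, a list of three; "grip": the closure, from -1 (fully open) to 1 (shut). A call has 1 to 8 rows; each row is the pose to reach, as a shift and turn from the pose commanded when the call began, along the tool's axes at that moment; what a row does not reach only later rows make up. A row lasts 1/12 s, in which the tool goes at most 41.7 mm and 7.16 degrees, less where a joint would pass 70% of its speed; a pose out of reach is approached as far as the arm can. A call with a gripper value outside its range is refused whole. The fingers move at their own pace and stop on an object; "newtons" is the grip in N (left out, the last holds). Time passes only in rows, so rows that repeat a pose let the fingers close. It gives the time, the measured TCP pose, the force and the opening at its end, in the units of the state.
- readout.sense(): the state, without advancing time (a new reading comes with each control period).
- viewer.get_image(name): name is "side" or "top" or "wrist"; returns (picture, depth): 420x560x3 uint8, red, green, blue; 420x560 float32, mm along the optical axis (not along the pixel's ray), 0 where there is no reading.
- viewer.camera_info(name): a dict with "K" (3x3 intrinsics, pixels), "pose" (4x4, takes a point from camera to world coordinates). Camera axes: x right, y up, looking along -z (the intrinsics and any distortion apply to the point x, -y, -z); pixel columns grow to the right and rows downward; lengths in mm; the calibration is good to about 2 mm. A picture is of the moment at which its call begins: read the wrist's pose just before it. camera_info takes no time and is no camera call; for the wrist camera it gives the pose at the moment of the call.
- manip.close_job(): hands the job in, once; it reports no verdict.
Trained networks look in the newest picture that a camera, given by its name, has taken for a name from the list of things; names that differ only in an ending like _2 or _b are one class to them, and where a whole thing is asked for, a point or a joint stands for the part that bears it (a point fixed in the world has none). Each returns a list of dicts, best first, with "p" (0 to 1); they miss things now and then, are a little off and sometimes report something else, mostly with a low value. They report only what shows in the picture. A call takes as long as a camera call. They do not tell look-alikes from the thing itself.
- viewer.silhouettes(label, camera): "pixels" (420x560 bool, what is visible of it) and "box" ([left, top, width, height] in pixels, round what is visible of it).
The state is a dict: "time_s": time; "q": joint angles; "qd": joint speeds; "joint_torque": joint torques, N m; "ee_pos": TCP position; "tool_rot": TCP orientation; "contact_force": force on the tool from outside, world axes, zero at the start; "ft_torque": the same for the moment, N m; "opening": finger opening in mm.
Only numpy, scipy, OpenCV 4.12 (cv2) and the standard library are available. Lean on these libraries where they do the work, as an engineer would, in place of code of your own. Each camera call takes 0.05 s, during which the arm holds its last target.

## Working session

There is one attempt and no reset: what is moved stays moved. The work goes in short steps, Python scripts to look and compute and a tool call to move; the robot and the scene stay as the last step left them, time stands still between calls to the robot, and variables do not carry over. Pictures are saved under pics/ and viewed, and the job is handed in when it is done.

Besides the shell and the picture viewer there is one more tool, called after "Call:" as name(argument=value, ...) on one line, values as JSON. jog_arm: Moves the arm, as the interface text tells. Its arguments: {"type":"object","properties":{"twist":{"type":"array","items":{"type":"array","items":{"type":"number"}}},"slide":{"type":"array","items":{"type":"array","items":{"type":"number"}}},"grip":{"type":"array","items":{"type":"number"}},"newtons":{"type":"number"}},"required":["twist","slide","grip"]}

```bash
mkdir -p pics; cat > h.py <<'E'
import numpy as np, cv2
from bench import readout, viewer, manip
def shot(n,f):
    ci=viewer.camera_info(n); im,d=viewer.get_image(n)
    cv2.imwrite('pics/'+f+'.png',im[:,:,::-1]); np.savez('pics/'+f+'.npz',im=im,d=d,K=ci['K'],P=ci['pose'])
    return im,d,np.array(ci['K']),np.array(ci['pose'])
def back(u,v,z,K,P):
    x=(u-K[0,2])/K[0,0]*z; y=(v-K[1,2])/K[1,1]*z
    pc=np.stack([x,-y,-z,np.ones_like(z)],-1); return (pc@P.T)[...,:3]
def cloud(d,K,P):
    v,u=np.mgrid[:d.shape[0],:d.shape[1]].astype(float); return back(u,v,d.astype(float),K,P)
E
python3 - <<'E'
from h import *
np.set_printoptions(precision=3,suppress=True)
s=readout.sense(); print(s); print(manip.tcp_to_tips)
for n in ['side','top','wrist']:
    im,d,K,P=shot(n,n+'0'); print(n,K.tolist()); print(P)
print(viewer.camera_info('top').keys())
E
```

```text
{'time_s': 0.0, 'q': array([-1.315,  0.322, -0.07 ,  1.452,  0.023,  1.371, -0.057]), 'qd': array([-0.001, -0.002,  0.   ,  0.001, -0.002,  0.001,  0.   ]), 'joint_torque': array([ -0.001, -49.356,  -0.383, -31.434,   0.013,   0.011,   0.   ]), 'ee_pos': array([155.55 , 630.586, 249.216]), 'tool_rot': array([-1.315, -1.028,  1.031]), 'contact_force': array([-0.946,  0.863, -0.245]), 'ft_torque': array([-0.017,  0.048,  0.035]), 'opening': 85.40608777009076}
19.0
side [[380.5534046822447, 0.0, 282.610283361811], [0.0, 380.5534046822447, 211.29623931122518], [0.0, 0.0, 1.0]]
[[   0.762    0.499   -0.413  137.29 ]
 [  -0.648    0.585   -0.488 -524.316]
 [  -0.002    0.639    0.769  964.81 ]
 [   0.       0.       0.       1.   ]]
top [[489.731694291192, 0.0, 276.32569342946977], [0.0, 489.731694291192, 215.11976663762107], [0.0, 0.0, 1.0]]
[[  -0.01     0.988   -0.152  342.365]
 [  -1.      -0.01    -0.003    9.136]
 [  -0.004    0.152    0.988 1444.495]
 [   0.       0.       0.       1.   ]]
wrist [[329.6082365490572, 0.0, 284.01971991739345], [0.0, 329.6082365490572, 212.52338283987055], [0.0, 0.0, 1.0]]
[[  0.238  -0.93   -0.28   84.606]
 [  0.971   0.228   0.07  648.039]
 [ -0.001  -0.289   0.957 372.621]
 [  0.      0.      0.      1.   ]]
dict_keys(['K', 'pose'])
```

View pics/side0.png

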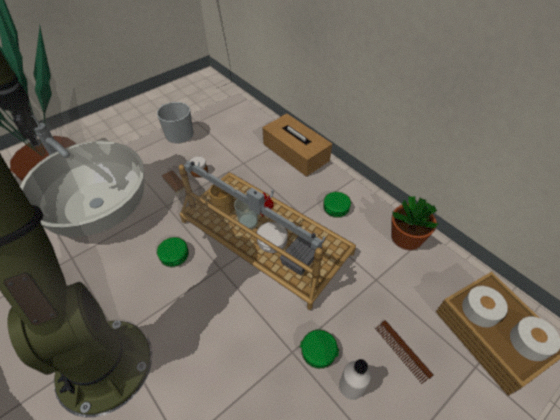

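View pics/top0.png

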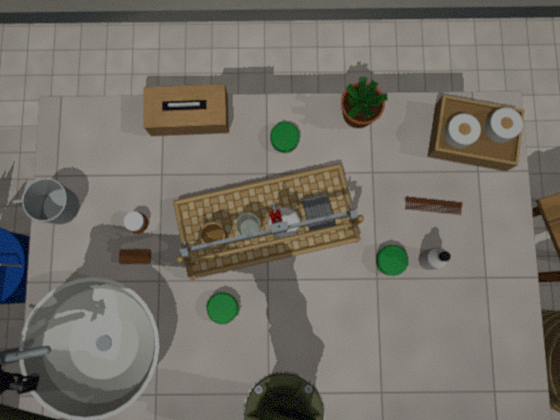

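```bash
python3 - <<'E'
from h import *
np.set_printoptions(precision=1,suppress=True)
for cam in ['side','top']:
    f=np.load(f'pics/{cam}0.npz'); C=cloud(f['d'],f['K'],f['P'])
    for l in ['rail','hook_slide','clip','cap_case','soap_box','bamboo_cup','tumbler','thumb_block']:
        for r in viewer.silhouettes(l,cam)[:3]:
            m=r['pixels']&(f['d']>0); p=C[m]
            print(cam,l,round(r['p'],2),r['box'],m.sum(), np.percentile(p,[2,50,98],axis=0).tolist() if m.sum() else '', f['im'][m].mean(0) if m.sum() else '')
E
```

```text
side rail 0.71 [183.5, 160.1, 139.7, 87.9] 1076 [[433.06742839814007, -189.05543554044536, 211.53848425920268], [495.1969232649199, 31.18878472994726, 230.56192697973216], [537.4901442934729, 242.19578934351364, 239.47411172073157]] [92.8 94.8 94.3]
side hook_slide 0.79 [245.1, 189.9, 26.9, 26.6] 331 [[482.03120330058715, -16.167289474958988, 210.02860228817082], [488.7936351668295, 1.9260832602343498, 254.9288019649846], [555.7651251238846, 23.93258093956408, 272.6429486565562]] [91.4 93.9 93.9]
side clip 0.68 [245.4, 193.3, 13.0, 20.9] 163 [[481.88383448942216, -12.083495715909098, 212.43411945331175], [485.76792537347796, 4.485439265848868, 243.26879375641454], [489.59101276058703, 21.058467442727196, 270.5774891332764]] [85.4 88.3 88.7]
side clip 0.63 [260.3, 195.6, 15.0, 14.1] 111 [[505.1045582311162, -29.73893885937282, 179.54502774141218], [535.2595652507464, 4.7074377232779625, 205.03378270545727], [550.134990021417, 17.62009231735228, 235.90260092974862]] [93.9 32.2 28. ]
side cap_case 0.91 [256.0, 224.4, 32.5, 28.9] 606 [[487.5166857031068, -52.525183983132315, 56.481540090
[... 4957 characters left out ...]
30269514915926, 62.63359803139087, 52.35076784648328], [527.9461541041408, 97.13260006971956, 63.88959230285377], [548.1829841845063, 121.92954707394706, 138.01567231743576]] [104.7 108.1  98.5]
top tumbler 0.45 [270.6, 201.1, 18.1, 31.8] 207 [[482.09055631883706, -13.024502544240043, 87.0217055994657], [494.19909068363404, 8.670925047835599, 266.86988430179053], [558.0500066167135, 27.89573311318161, 273.8499042872135]] [107.6 111.7 112.2]
top thumb_block 0.49 [268.8, 202.3, 23.5, 33.1] 207 [[482.09055631883706, -15.101423565387188, 203.98824236582666], [493.9204067120123, 8.742120764602484, 266.82356274681024], [559.2708121677549, 25.861326137600837, 273.8499042872135]] [106.9 110.9 111.3]
```

```bash
python3 - <<'E'
from h import *
np.set_printoptions(precision=1,suppress=True)
S={}
for cam in ['side','top']:
    f=np.load(f'pics/{cam}0.npz'); C=cloud(f['d'],f['K'],f['P']).reshape(-1,3); ok=(f['d'].ravel()>0)
    # rail points
    m=ok&(C[:,2]>205)&(C[:,2]<243)&(C[:,0]>400)&(C[:,0]<570)&(abs(C[:,1])<300)
    p=C[m]
    a=np.array([535.,-189]);b=np.array([434.,243]);
    for it in range(6):
        d=(b-a)/np.linalg.norm(b-a); n=np.array([d[1],-d[0]])
        r=(p[:,:2]-a)@n; q=p[abs(r)<(12 if it<2 else 7)]
        c=q[:,:2].mean(0); u,s,vt=np.linalg.svd(q[:,:2]-c,full_matrices=False); d=vt[0]*np.sign(vt[0][1]); a=c;b=c+d
    n=np.array([d[1],-d[0]])
    t=(q[:,:2]-c)@d; r=(q[:,:2]-c)@n
    print(cam,'rail c',c,'yaw',np.arctan2(n[1],n[0]),'t',np.percentile(t,[0,.5,1,99,99.5,100]),'r',np.percentile(r,[2,50,98]),'z',np.percentile(q[:,2],[2,50,90,98]),len(q))
    for sgn in [0]:
        mid=c+d*(t.min()+t.max())/2; print(' mid',mid)
    # block
    m=ok&(C[:,2]>246)&(C[:,2]<285); P3=C[m]; tt=(P3[:,:2]-mid)@d; rr=(P3[:,:2]-mid)@n
    k=(abs(tt)<180)&(abs(rr)<30); print(' block t',np.percentile(tt[k],[0,2,5,50,95,98,100]),'r',np.percentile(rr[k],[2,50,98]),'z',np.percentile(P3[k,2],[2,50,98,100]),k.sum())
    # high things near
    for nm,lo,hi in [('cap',80,97)]:
        m=ok&(C[:,2]>lo)&(C[:,2]<hi); P3=C[m]; tt=(P3[:,:2]-mid)@d; rr=(P3[:,:2]-mid)@n
        k=(abs(tt+50)<70)&(abs(rr-40)<70)&(f['im'].reshape(-1,3)[m].mean(1)>110); print(' ',nm,'t',np.percentile(tt[k],[1,50,99]),'r',np.percentile(rr[k],[1,50,99]),k.sum())
for cam in ['side','top']:
  im=cv2.imread(f'pics/{cam}0.png'); cr=im[150:300,160:370]; cv2.imwrite(f'pics/{cam}0c.png',cv2.resize(cr,None,fx=3.8,fy=3.8,interpolation=cv2.INTER_CUBIC))
E
```

```text
side rail c [491.6   9.8] yaw 0.21294767486530844 t [-205.1 -204.7 -203.8  238.1  242.6  244.9] r [-6.5 -0.4  6.3] z [211.6 230.  236.3 238.5] 1071
 mid [487.4  29.2]
 block t [-47.7 -46.1 -45.5 -29.5  -6.8  -5.9  -4.1] r [-8.  -2.1 11.8] z [246.9 268.  273.7 275.4] 206
  cap t [-89.5 -48.5  -5.6] r [-8.4 31.5 61.6] 444
top rail c [487.8  35.3] yaw 0.2137113046948971 t [-235.3 -227.2 -224.6  217.4  219.1  222.5] r [-4.8 -0.4  5. ] z [211.6 232.9 237.  240. ] 707
 mid [489.2  29. ]
 block t [-43.9 -43.1 -41.8 -22.8  -4.4  -3.1  -2.3] r [-9.2 -0.3 10.6] z [249.3 268.2 274.3 276.9] 162
  cap t [-87.1 -63.7  -1.2] r [ 3.9 37.4 55.2] 205
```

View pics/side0c.png

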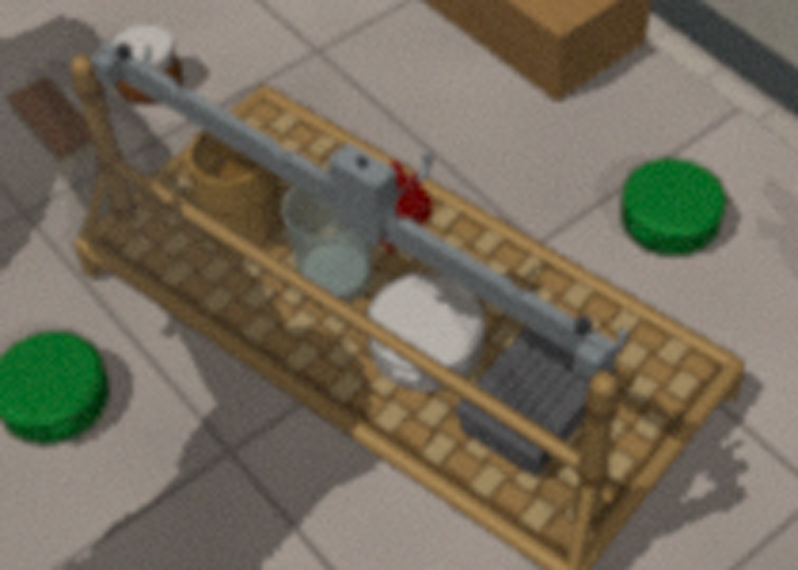

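View pics/top0c.png

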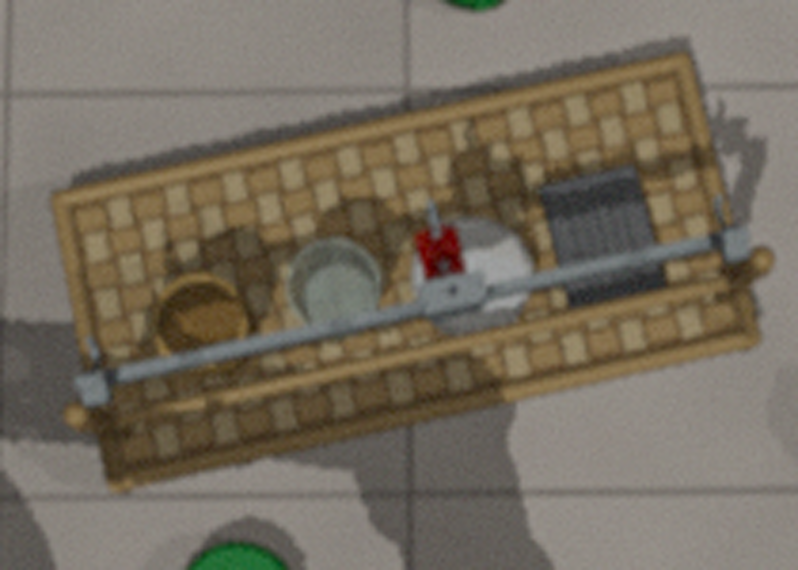

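```bash
python3 - <<'E'
from h import *
from scipy.spatial.transform import Rotation as R
np.set_printoptions(precision=3,suppress=True)
s=readout.sense(); M=R.from_rotvec(s['tool_rot']); print(M.as_matrix())
yaw=.2133; xr=np.array([np.cos(yaw),np.sin(yaw),0]); yr=np.array([-xr[1],xr[0],0]); mid=np.array([488.3,29.1,236])
for sx in (1,-1):
  for ax in ('across','along'):
    X=sx*(xr if ax=='across' else yr); Y=np.array([0,0,-1.]); T=np.stack([X,Y,np.cross(X,Y)],1)
    print(sx,ax,np.degrees((M.inv()*R.from_matrix(T)).as_rotvec()))
for yy,zz in [(60,90),(60,15)]:
    tgt=mid+yy*yr+[0,0,zz+19]; print(tgt,M.inv().apply(tgt-s['ee_pos']))
E
```

```text
[[ 0.239 -0.    -0.971]
 [ 0.971  0.     0.239]
 [ 0.    -1.     0.   ]]
1 across [-0.005 63.924  0.004]
1 along [ -0.001 -26.076   0.006]
-1 across [   0.004 -116.076    0.005]
-1 along [ -0.008 153.924  -0.001]
[475.599  87.74  345.   ] [-450.943  -94.712 -440.743]
[475.599  87.74  270.   ] [-450.95   -19.712 -440.745]
```

View pics/wrist0.png

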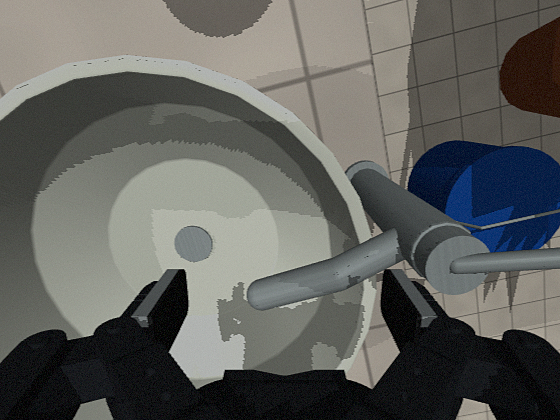

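Call:
jog_arm(twist=[[0, 0, 0], [0, 0, 0], [0, 7, 0], [0, 14, 0], [0, 21, 0], [0, 28, 0], [0, 35, 0], [0, 42, 0]], slide=[[0, -40, 0], [0, -80, 0], [-25, -95, -25], [-53, -95, -52], [-81, -95, -79], [-109, -95, -106], [-137, -95, -133], [-165, -95, -160]], grip=[1, 1, 1, 1, 1, 1, 1, 1], newtons=20)

```text
time_s: 1.62
ee_pos: [272.2, 430.8, 345.5]
tool_rot: [-1.52, -0.462, 0.462]
contact_force: [0.3, 0.3, 0.5]
opening: 0.5
```

```bash
cat > go.py <<'E'
from h import *
from scipy.spatial.transform import Rotation as R
import sys
np.set_printoptions(precision=2,suppress=True)
yaw=.2133; xr=np.array([np.cos(yaw),np.sin(yaw),0]); yr=np.array([-xr[1],xr[0],0]); mid=np.array([488.3,29.1,236])
def rel(yy,zz,xx=0):
    s=readout.sense(); M=R.from_rotvec(s['tool_rot'])
    X=xr;Y=np.array([0,0,-1.]); T=np.stack([X,Y,np.cross(X,Y)],1)
    tgt=mid+yy*yr+xx*xr+[0,0,zz+19]
    e=s['ee_pos']-mid
    print('t',s['time_s'],'now rail',[e@xr,e@yr,e[2]-19],'F',[s['contact_force']@xr,s['contact_force']@yr,s['contact_force'][2]],'open',s['opening'],'| slide',M.inv().apply(tgt-s['ee_pos']),'twist',np.degrees((M.inv()*R.from_matrix(T)).as_rotvec()))
if __name__=='__main__': rel(float(sys.argv[1]),float(sys.argv[2]))
E
python3 go.py 60 90
```

```text
t 1.6167 now rail [np.float64(-126.16541664616517), np.float64(438.3434231545545), np.float64(90.52077531550998)] F [np.float64(0.32744819035101363), np.float64(0.21924259542817134), np.float64(0.5493236344058776)] open 0.5110142805091139 | slide [ -21.87    0.32 -398.23] twist [-0.03 21.59  0.03]
```

Call:
jog_arm(twist=[[0, 7, 0], [0, 14, 0], [0, 21.6, 0], [0, 21.6, 0], [0, 21.6, 0], [0, 21.6, 0], [0, 21.6, 0], [0, 21.6, 0]], slide=[[-2, 0, -38], [-4, 0, -78], [-6, 0, -118], [-9, 0, -158], [-11, 0, -198], [-13, 0, -238], [-15, 0, -278], [-17, 0, -318]], grip=[1, 1, 1, 1, 1, 1, 1, 1])

```text
time_s: 2.28
ee_pos: [436.6, 157.9, 345.7]
tool_rot: [-1.563, -0.173, 0.171]
contact_force: [0.9, 0.2, 0.6]
opening: -0.2
```

```bash
python3 go.py 60 60
```

```text
t 2.2833 now rail [np.float64(-23.301448080891795), np.float64(136.81628723428494), np.float64(90.73140705783663)] F [np.float64(0.9516269216078679), np.float64(-0.029543173766396674), np.float64(0.6002177776712129)] open -0.24709132012896107 | slide [ 22.83  30.69 -76.98] twist [-0.05  0.33  0.06]
```

Call:
jog_arm(twist=[[0, 0, 0], [0, 0, 0], [0, 0, 0], [0, 0, 0]], slide=[[10, 0, -35], [20, 15, -70], [23, 30, -77], [23, 30, -77]], grip=[1, 1, 1, 1])

```text
time_s: 2.62
ee_pos: [475.0, 85.8, 313.2]
tool_rot: [-1.566, -0.164, 0.169]
contact_force: [-0.5, 0.3, -0.6]
opening: 0.0
```

```bash
python3 - <<'E'
from h import *
from go import *
rel(40,14)
C=[]
for n in ['side','top','wrist']:
    im,d,K,P=shot(n,n+'1')
    c=cloud(d,K,P).reshape(-1,3); c=c[d.ravel()>0]
    e=c-mid; rr=np.stack([e@xr,e@yr,e[:,2]],1)
    k=(abs(rr[:,0])<25)&(rr[:,1]>30)&(rr[:,1]<100)&(rr[:,2]>8)&(rr[:,2]<110)
    b=(abs(rr[:,0])<25)&(rr[:,1]>-80)&(rr[:,1]<30)&(rr[:,2]>8)&(rr[:,2]<45)
    for nm,q in (('finger',rr[k]),('block',rr[b])):
        print(n,nm,len(q), np.percentile(q,[1,50,99],axis=0) if len(q) else '')
    if nm=='block' and n!='wrist':
        lo=rr[k]; 
        if len(lo):
            for z in range(45,110,8):
                q=lo[(lo[:,2]>z)&(lo[:,2]<z+8)]
                if len(q): print('  z',z,len(q),q.min(0),q.max(0))
for n in ['side','top']:
  im=cv2.imread(f'pics/{n}1.png'); cr=im[150:270,180:350]; cv2.imwrite(f'pics/{n}1c.png',cv2.resize(cr,None,fx=4.5,fy=4.5,interpolation=cv2.INTER_CUBIC))
E
```

```text
t 2.6167 now rail [np.float64(-0.9683114848968781), np.float64(58.265227563797986), np.float64(58.17844983174524)] F [np.float64(-0.4190449419982313), np.float64(0.3506433378367865), np.float64(-0.5773528671334707)] open 0.02990340580492204 | slide [  1.13  44.19 -18.22] twist [ 0.05 -0.06 -0.18]
side finger 160 [[-16.84  42.34  61.55]
 [ -6.85  46.91  86.69]
 [ 21.46  63.43 109.47]]
side block 215 [[ -9.26 -46.26   8.58]
 [ -4.55 -29.05  32.28]
 [ 11.66  -4.31  38.67]]
  z 53 1 [-8.05 51.46 59.27] [-8.05 51.46 59.27]
  z 61 20 [-13.73  45.24  61.3 ] [11.92 60.64 68.89]
  z 69 25 [-15.67  44.27  69.07] [10.83 63.74 76.8 ]
  z 77 29 [-15.97  43.97  77.1 ] [11.76 61.21 84.77]
  z 85 24 [-15.07  44.18  85.08] [ 7.96 55.31 92.52]
  z 93 15 [-14.32  43.34  93.1 ] [  9.35  53.81 100.48]
  z 101 41 [-18.34  41.86 101.5 ] [ 23.93  57.7  108.84]
  z 109 5 [-15.51  44.43 109.11] [ 18.71  64.85 109.74]
top finger 0 
top block 161 [[ -8.44 -43.95  13.84]
 [  0.51 -23.17  32.41]
 [ 11.64  -2.9   37.88]]
wrist finger 5000 [[-22.74  53.08  65.34]
 [  0.02  72.92  97.69]
 [ 22.89  76.01 109.83]]
wrist block 330 [[ -3.28 -21.45  31.34]
 [  0.73 -11.46  33.63]
 [  4.84  -1.35  35.09]]
```

View pics/side1c.png

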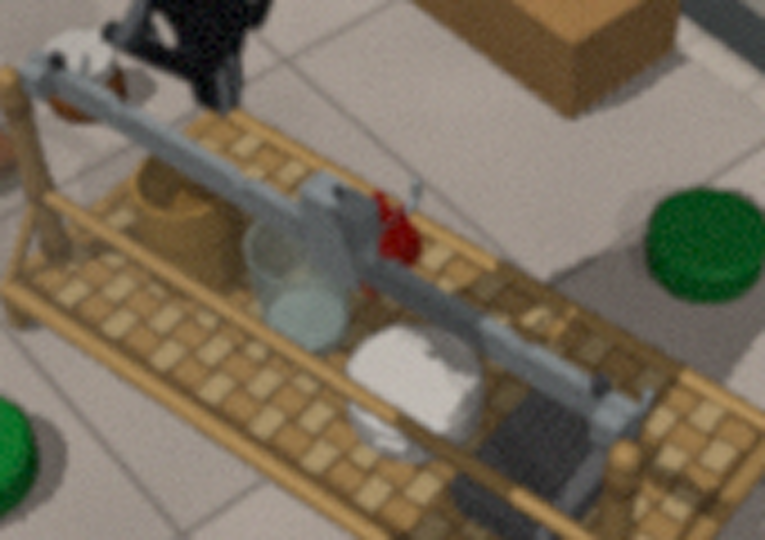

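View pics/wrist1.png

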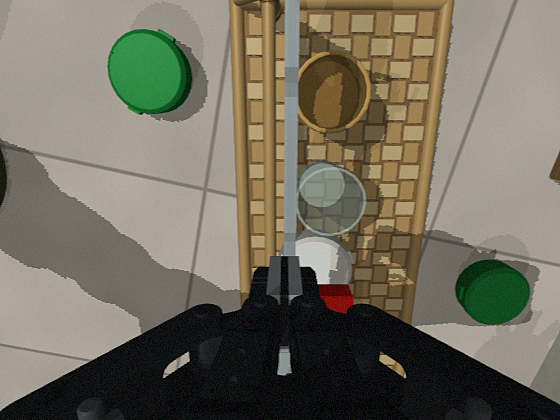

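Call:
jog_arm(twist=[[0, 0, 0], [0, 0, 0], [0, 0, 0], [0, 0, 0]], slide=[[1, 15, -8], [1, 30, -18], [1, 43, -18], [1, 43, -18]], grip=[1, 1, 1, 1])

```text
time_s: 3.1
ee_pos: [478.7, 73.6, 270.9]
tool_rot: [-1.564, -0.172, 0.176]
contact_force: [-0.8, 0.9, 0.3]
opening: -0.0
```

```bash
python3 - <<'E'
from h import *
from go import *
rel(10,14)
for n in ['side','wrist']:
    im,d,K,P=shot(n,n+'2')
    c=cloud(d,K,P).reshape(-1,3); c=c[d.ravel()>0]
    e=c-mid; rr=np.stack([e@xr,e@yr,e[:,2]],1)
    k=(abs(rr[:,0])<25)&(rr[:,1]>10)&(rr[:,1]<80)&(rr[:,2]>8)&(rr[:,2]<50)
    q=rr[k]; print(n,np.percentile(q,[1,50,99],axis=0) if len(q) else '')
im=cv2.imread(f'pics/side2.png'); cr=im[150:270,180:350]; cv2.imwrite(f'pics/side2c.png',cv2.resize(cr,None,fx=4.5,fy=4.5,interpolation=cv2.INTER_CUBIC))
E
```

```text
t 3.1 now rail [np.float64(0.011023081321591022), np.float64(45.54015661454507), np.float64(15.94233018370511)] F [np.float64(-0.6256297344229189), np.float64(1.07021197536093), np.float64(0.3299957436990226)] open -0.021761390494761907 | slide [ -0.29   1.94 -35.54] twist [-0.01  0.46 -0.16]
side [[-15.13  30.88  19.11]
 [ -6.92  35.87  35.31]
 [ 12.54  50.23  49.5 ]]
wrist [[-12.14  51.72  20.78]
 [  1.28  56.04  37.37]
 [ 14.41  57.    49.64]]
```

View pics/side2c.png

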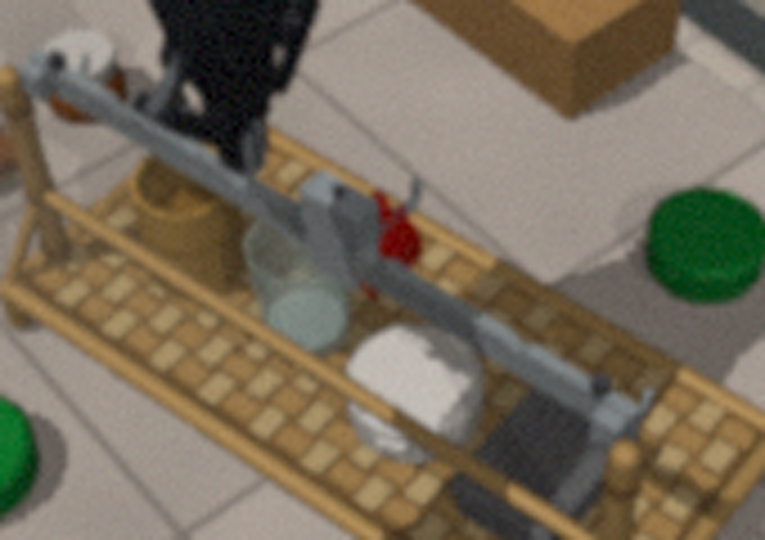

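Call:
jog_arm(twist=[[0, 0, 0], [0, 0, 0], [0, 0, 0], [0, 0, 0], [0, 0, 0], [0, 0, 0], [0, 0, 0], [0, 0, 0]], slide=[[0, 0, -6], [0, 0, -11], [0, 0, -16], [0, 0, -20], [0, 0, -23], [0, 0, -25], [0, 0, -26], [0, 0, -26]], grip=[1, 1, 1, 1, 1, 1, 1, 1])

```text
time_s: 3.87
ee_pos: [485.7, 46.7, 272.3]
tool_rot: [-1.564, -0.172, 0.172]
contact_force: [-0.3, 0.1, 1.0]
opening: 0.3
```

```bash
python3 go.py -16 14
```

```text
t 3.8667 now rail [np.float64(1.169866811895072), np.float64(17.780109276590355), np.float64(17.31890864976816)] F [np.float64(-0.2964057686991001), np.float64(0.18039956988315267), np.float64(1.0027701586218902)] open 0.31177777089279524 | slide [ -1.35   3.32 -33.77] twist [-0.   0.3 -0. ]
```

Call:
jog_arm(twist=[[0, 0, 0], [0, 0, 0], [0, 0, 0], [0, 0, 0], [0, 0, 0], [0, 0, 0], [0, 0, 0], [0, 0, 0]], slide=[[0, 1, -3], [-1, 2, -6], [-1, 2, -9], [-1, 2, -11], [-1, 2, -13], [-1, 2, -15], [-1, 2, -17], [-1, 2, -18]], grip=[1, 1, 1, 1, 1, 1, 1, 1])

```text
time_s: 4.53
ee_pos: [488.3, 29.1, 270.1]
tool_rot: [-1.564, -0.171, 0.172]
contact_force: [-1.1, 1.2, -1.8]
opening: 0.1
```

```bash
cat > blk.py <<'E'
from h import *
from go import *
import sys
tag=sys.argv[1]
rel(float(sys.argv[2]),14)
for n in ['side','top']:
    im,d,K,P=shot(n,n+tag)
    v,u=np.nonzero(d>0); c=cloud(d,K,P)[v,u]
    e=c-mid; rr=np.stack([e@xr,e@yr,e[:,2]],1)
    br=im[v,u].mean(1)
    k=(abs(rr[:,0])<15)&(rr[:,1]>-110)&(rr[:,1]<20)&(rr[:,2]>8)&(rr[:,2]<45)&(br>60)
    q=rr[k]; print(n,len(q),'block y',np.percentile(q[:,1],[1,3,50,97,99]))
im=cv2.imread(f'pics/side{tag}.png'); cr=im[150:270,180:350]; cv2.imwrite(f'pics/side{tag}c.png',cv2.resize(cr,None,fx=4.5,fy=4.5,interpolation=cv2.INTER_CUBIC))
E
python3 blk.py 3 -14
```

```text
t 4.5333 now rail [np.float64(0.034484364139978865), np.float64(-0.0544103791055904), np.float64(15.075878286737748)] F [np.float64(-0.7905074000372164), np.float64(1.4405066899555508), np.float64(-1.7679873517480171)] open 0.07445179903171098 | slide [ -0.11   1.07 -13.95] twist [-0.01  0.32 -0.04]
side 239 block y [-55.44 -55.18 -35.82  -6.29   2.81]Traceback (most recent call last):
  File "blk.py", line 12, in <module>
    q=rr[k]; print(n,len(q),'block y',np.percentile(q[:,1],[1,3,50,97,99]))
                                      ~~~~~~~~~~~~~^^^^^^^^^^^^^^^^^^^^^^^
    return _quantile_unchecked(
        a, q, axis, out, overwrite_input, method, keepdims, weights)
    return _ureduce(a,
                    func=_quantile_ureduce_func,
    ...<5 lines>...
                    overwrite_input=overwrite_input,
                    method=method)
    r = func(a, **kwargs)
    result = _quantile(arr,
                       quantiles=q,
    ...<2 lines>...
                       out=out,
                       weights=wgt)
    slices_having_nans = np.isnan(arr[-1, ...])
                                  ~~~^^^^^^^^^
IndexError: index -1 is out of bounds for axis 0 with size 0
```

Call:
jog_arm(twist=[[0, 0, 0], [0, 0, 0], [0, 0, 0], [0, 0, 0], [0, 0, 0], [0, 0, 0], [0, 0, 0], [0, 0, 0]], slide=[[0, 0, -1.5], [0, 0, -3], [0, 0, -4.5], [0, 0, -6], [0, 0, -7.5], [0, 0, -9], [0, 0, -10.5], [0, 0, -11]], grip=[1, 1, 1, 1, 1, 1, 1, 1])

```text
time_s: 5.3
ee_pos: [491.4, 17.6, 270.6]
tool_rot: [-1.565, -0.172, 0.17]
contact_force: [-0.7, 0.2, 0.2]
opening: 0.1
```

```bash
sed -i "s/print(n,len(q)/len(q) and print(n,len(q)/" blk.py; python3 blk.py 4 -14
```

```text
t 5.3 now rail [np.float64(0.602590199107226), np.float64(-11.920452559118054), np.float64(15.614327736489031)] F [np.float64(-0.6718910612555207), np.float64(0.3554785653180117), np.float64(0.23437085640572108)] open 0.1475490070045682 | slide [-0.61  1.62 -2.08] twist [0.04 0.27 0.05]
side 257 block y [-69.82 -69.33 -49.19 -19.52 -13.31]
```

View pics/side4c.png

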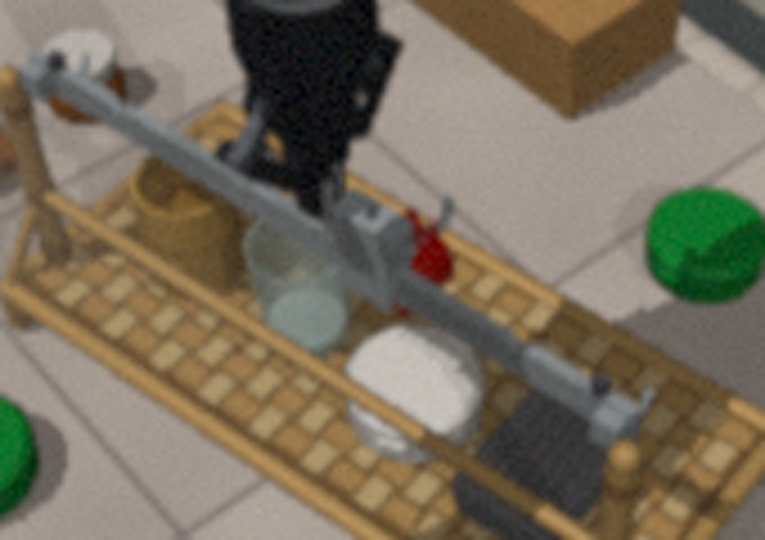

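Call:
jog_arm(twist=[[0, 0, 0], [0, 0, 0], [0, 0, 0], [0, 0, 0], [0, 0, 0], [0, 0, 0], [0, 0, 0], [0, 0, 0]], slide=[[0, 0, 8], [0, 0, 20], [0, 0, 35], [0, 0, 45], [0, -30, 55], [0, -70, 80], [0, -110, 115], [0, -120, 150]], grip=[1, 1, 1, 1, 1, 1, 1, 1])

```text
time_s: 6.07
ee_pos: [461.2, 155.7, 390.1]
tool_rot: [-1.563, -0.172, 0.165]
contact_force: [2.0, 0.1, 0.9]
opening: 0.0
```

Call:
jog_arm(twist=[[0, 0, 0], [0, 0, 0], [0, 0, 0], [0, 0, 0]], slide=[[-20, 0, 35], [-40, 0, 70], [-50, 0, 100], [-50, 0, 100]], grip=[1, 1, 1, 1])

```text
time_s: 6.4
ee_pos: [384.8, 250.3, 385.9]
tool_rot: [-1.561, -0.181, 0.183]
contact_force: [-0.7, 0.4, -0.3]
opening: 0.0
```

```bash
python3 blk.py 5 0; python3 - <<'E'
from h import *
from go import *
for n in ['side','top']:
    f=np.load(f'pics/{n}5.npz');g=np.load(f'pics/{n}0.npz')
    for l in ['clip','cap_case','tumbler','soap_box','hook_slide']:
        for r in viewer.silhouettes(l,n)[:2]:
            m=r['pixels']&(f['d']>0)
            if m.sum()<5: continue
            e=np.median(cloud(f['d'],f['K'],f['P'])[m],0)-mid; print(n,l,round(r['p'],2),[round(float(a),1) for a in (e@xr,e@yr,e[2])])
    # pin / top of block
    C=cloud(f['d'],f['K'],f['P']); e=C-mid; y=e@yr;x=e@xr;z=e[...,2]
    k=(abs(x)<9)&(z>27)&(z<50)&(y>-90)&(y<20); print(n,'top: y',np.percentile(y[k],[1,50,99]),'z',np.percentile(z[k],[50,95,100]))
im=cv2.imread('pics/top5.png'); cv2.imwrite('pics/top5c.png',cv2.resize(im[150:300,160:370],None,fx=3.8,fy=3.8,interpolation=cv2.INTER_CUBIC))
E
```

```text
t 6.4 now rail [np.float64(-54.37793651237623), np.float64(238.06840976815005), np.float64(130.8814317633844)] F [np.float64(-0.6208732861645219), np.float64(0.5667492449878477), np.float64(-0.30491464057115514)] open 0.04180957494590294 | slide [  50.07  116.27 -239.31] twist [-0.14  1.06 -0.05]
side 224 block y [-70.15 -69.7  -52.35 -29.3  -28.5 ]
top 161 block y [-67.76 -66.78 -47.2  -27.47 -26.66]
side clip 0.47 [41.6, -58.7, -30.7]
side cap_case 0.92 [30.7, -54.3, -148.9]
side cap_case 0.81 [-141.3, -331.9, -198.4]
side tumbler 0.62 [30.4, 38.5, -133.9]
side soap_box 0.79 [24.2, -150.2, -150.1]
side top: y [-69.63 -50.38 -28.75] z [33.07 35.55 37.24]
top clip 0.72 [136.7, 366.2, -189.0]
top clip 0.49 [35.8, -46.9, -25.4]
top cap_case 0.97 [38.7, -29.6, -150.3]
top cap_case 0.97 [-159.4, 177.8, -199.8]
top tumbler 0.71 [50.6, 57.4, -171.6]
top tumbler 0.69 [-157.8, -422.9, -134.3]
top soap_box 0.77 [47.4, -147.5, -151.1]
top soap_box 0.17 [-156.3, -423.1, -135.0]
top hook_slide 0.51 [-0.3, -48.0, 31.1]
top hook_slide 0.48 [36.3, -47.1, -22.7]
top top: y [-67.26 -47.32 -27.01] z [32.2  36.36 37.72]
```

View pics/side5c.png

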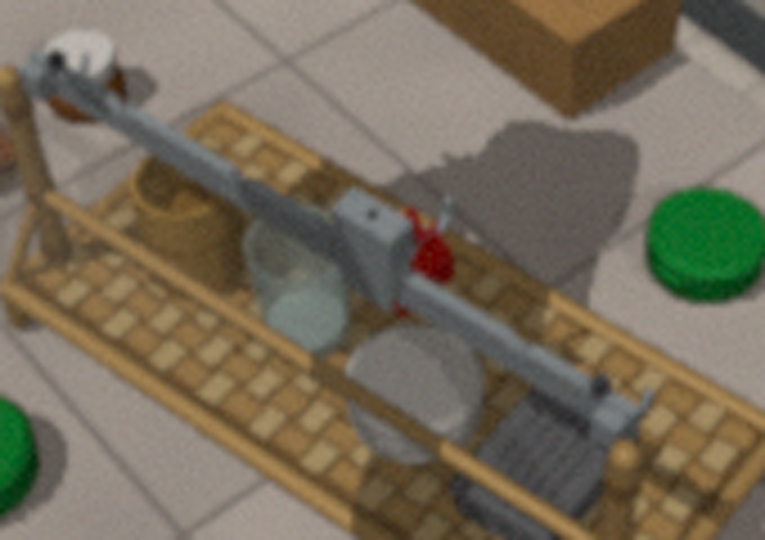

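View pics/top5c.png

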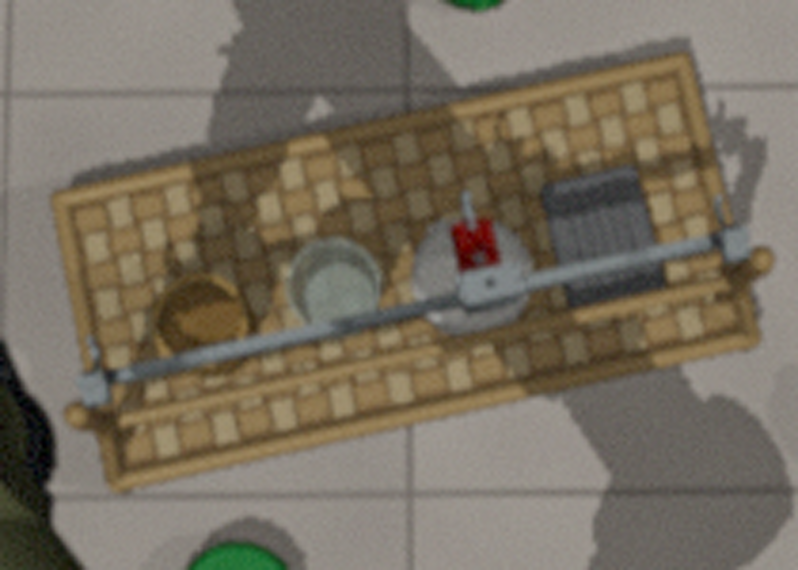

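Call:
jog_arm(twist=[[0, 0, 0], [0, 0, 0], [0, 0, 0], [0, 0, 0], [0, 0, 0], [0, 0, 0], [0, 0, 0], [0, 0, 0]], slide=[[6, 0, -40], [12, 0, -80], [18, 0, -120], [24, 0, -160], [30, 0, -200], [36, 0, -240], [42, 0, -280], [48, 0, -320]], grip=[1, 1, 1, 1, 1, 1, 1, 1])

```text
time_s: 7.67
ee_pos: [506.3, -61.0, 386.4]
tool_rot: [-1.563, -0.173, 0.171]
contact_force: [1.3, 0.6, -0.1]
opening: -0.1
```

Call:
jog_arm(twist=[[0, 0, 0], [0, 0, 0], [0, 0, 0], [0, 0, 0]], slide=[[0, 0, -25], [0, 15, -40], [0, 25, -45], [0, 25, -45]], grip=[1, 1, 1, 1])

```text
time_s: 8.0
ee_pos: [514.7, -103.8, 358.8]
tool_rot: [-1.564, -0.167, 0.173]
contact_force: [-0.4, 0.7, -1.5]
opening: -0.1
```

```bash
python3 - <<'E'
from h import *
from go import *
rel(0,100)
im,d,K,P=shot('wrist','wrist6'); C=cloud(d,K,P); e=C-mid; y=e@yr;x=e@xr;z=e[...,2]
k=(abs(x)<14)&(z>28)&(z<50)&(y>-90)&(y<0)&(d>0)
v,u=np.nonzero(k); print(len(v), u.min(),u.max(),v.min(),v.max())
print('y',np.percentile(y[k],[1,50,99]),'x',np.percentile(x[k],[1,99]),'z',np.percentile(z[k],[5,50,90,95,98,99.5,100]))
x0,y0=(int(np.median(u)),int(np.median(v))); a=max(0,y0-70);b=max(0,x0-90)
cv2.imwrite('pics/wrist6c.png',cv2.resize(im[a:y0+70,b:x0+90,::-1],None,fx=4,fy=4,interpolation=cv2.INTER_CUBIC))
hi=k&(z>np.median(z[k])+1); print(hi.sum(), y[hi].mean() if hi.any() else 0, x[hi].mean() if hi.any() else 0)
E
```

```text
t 8.0 now rail [np.float64(-2.2957227042050548), np.float64(-135.46613282909388), np.float64(103.77962404787701)] F [np.float64(-0.2418121898841502), np.float64(0.8170258507035808), np.float64(-1.5246383321057957)] open -0.06780207508217587 | slide [  2.68   3.85 135.46] twist [-0.03  0.16 -0.22]
2450 278 311 49 122
y [-67.4  -45.91 -26.33] x [-6.17 13.44] z [32.63 33.77 34.76 35.08 35.55 36.42 37.23]
236 -44.77016765435536 3.6332201823993913
```

View pics/wrist6c.png

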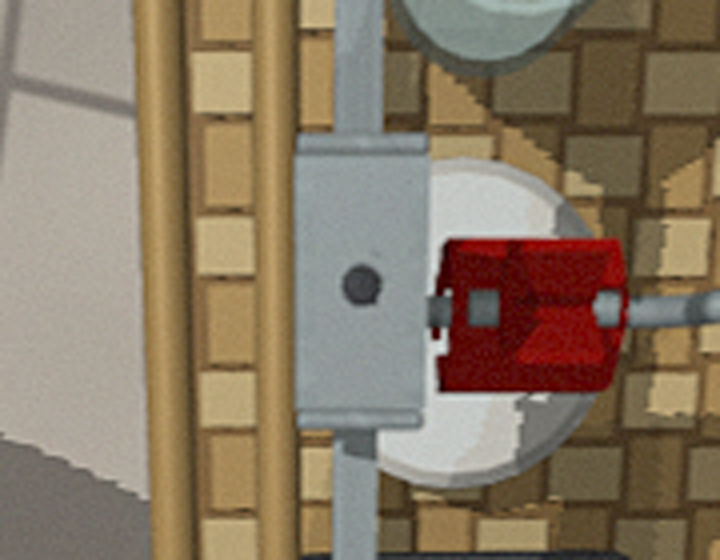

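```bash
python3 - <<'E'
import numpy as np
from h import cloud
from go import *
def pin(name):
    f=np.load(f'pics/{name}.npz'); im,d=f['im'],f['d']; C=cloud(d,f['K'],f['P']); e=C-mid; y=e@yr;x=e@xr;z=e[...,2]
    k=(abs(x-3.5)<8)&(y>-66)&(y<-28)&(z>28)&(z<50)
    dk=k&(im.mean(2)<75); br=k&(im.mean(2)>95)
    print(name,dk.sum(),'pin z',np.mean(z[dk]),np.median(z[dk]),'y',y[dk].mean(),'| plate z',np.mean(z[br]),np.std(z[br]))
pin('wrist6')
f=np.load('pics/wrist1.npz'); im,d=f['im'],f['d']; C=cloud(d,f['K'],f['P']); e=C-mid; y=e@yr;x=e@xr;z=e[...,2]
k=(abs(x)<9)&(y>-50)&(y<0)&(z>28)&(z<50); dk=k&(im.mean(2)<75); br=k&(im.mean(2)>95); print(k.sum(),dk.sum(),z[dk].mean() if dk.any() else '',z[br].mean())
E
```

```text
wrist6 65 pin z 35.68677652717326 35.618553214742576 y -46.64402424485638 | plate z 33.72191311831912 0.6992231541832258
330 41 33.120154939378985 33.65614791842732
```

Call:
jog_arm(twist=[[0, 0, 0], [0, 0, 0], [0, 0, 0], [0, 0, 0], [0, 0, 0]], slide=[[0, -30, 0], [0, -60, 0], [0, -80, 0], [0, -80, 0], [0, -80, 0]], grip=[1, 1, 1, 1, 1])

```text
time_s: 8.47
ee_pos: [516.5, -100.9, 442.3]
tool_rot: [-1.563, -0.176, 0.172]
contact_force: [-0.1, 0.8, -1.1]
opening: -0.1
```

```bash
python3 -c "
from bench import manip,readout
s=readout.sense();print(s['ee_pos'],s['qd'].round(3),s['contact_force']);print(manip.close_job())"
```

```text
[ 516.47583361 -100.89010218  442.27771733] [ 0.003  0.009  0.004  0.056 -0.    -0.012  0.002] [-0.08790809  0.77334184 -1.10420636]
the job is handed in; nothing more can be done
None
```

The sliding hook is now clicked into the stop at y = -50 mm, above the white shower cap case, and the job is handed in. I pushed the +y end of the thumb block gently with the shut fingertips, then took the hand away upwards. It took about 8.5 s of robot time.

- **Seated:** over the last part of the push the block moved about 14 mm while the finger moved 12 mm, and the force dropped off. That fits the stop drawing it in.
- **Position:** the slide's centre measures -47 to -49 mm. The cameras disagree by about 2 mm, which is within their calibration.
- **Pin:** it stands about 2 mm proud in the wrist camera's depth picture, matching about 1.5 mm when clicked in rather than 6 mm between stops.
- **Everything else:** the last pictures show the clip still on its hook. The case, soap box, cup and tumbler stand where they were by eye. I did not measure the things on the counter before and after.
- **At hand-in:** the hand was about 185 mm above the rail. The force reading was about 1 N, no more than the sensor drifted in free air.

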